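# Press a converter module home in the programming cradle and hold it for flashing

### The arm

A 6-joint arm with a two-finger parallel gripper is mounted at the origin on a cart in front of the work surface, level with it; the furniture and walls round the work are solid. World frame = base frame: x ahead of the robot, y to its left, z up, the work surface at z = 0. Lengths are in m, angles in degrees, forces in N, time in s.
With the tool pointing down it reaches from about 0.375 to 0.9 m from the base axis. Payload 3.1 kg.
Tool frame: the origin (TCP) lies midway between the tips of the shut fingers; the grasp point (between the pads) lies 19 mm behind it; z points along the fingers, y is the line along which they close (so a half turn about z gives the same grasp; the last joint's range is limited). The gripper opens to 87 mm and grips with 3 to 60 N. Pads are 19 mm wide; open, the fingers measure 117 mm over their backs; the gripper's body (75 mm by 190 mm) begins 51 mm behind the grasp point.
Start: joints at [-85.457, 30.224, 82.088, -0, 67.689, -10.227], TCP at [0.159, -0.604, 0.223] pointing down, gripper open.
Joint ranges: [-176.69, 176.69], [-43.24, 126.21], [12.49, 139.97], [-82, 262], [0, 151.66], [-163.58, 163.58]. Speed limits (degrees/s): [159.86, 159.86, 180, 180, 180, 180].

### API

Orientations are given as a 3x3 rotation matrix whose columns are the frame's x, y, z axes.
In Python, from rig import bot gives the robot as it stands.
- The arm moves only by the shell command python3 steer.py 'ROWS'. ROWS is rows parted by semicolons, their numbers by spaces, 1 to 20 of them, each of 7 numbers: dx, dy, dz in m, then a rotation vector rx, ry, rz in degrees, then the opening from 0.0 (shut) to 1.0 (fully open); each row is the pose to reach, as a shift and turn from the pose commanded when the command began, along the tool's axes at that moment; what a row does not reach only later rows make up. A row lasts 1/10 s, in which the tool goes at most 0.05 m and 8.59 degrees, less where a joint would pass 70% of its speed; a pose out of reach is approached as far as the arm can. The fingers move at their own pace and stop on an object; the grip force is fixed at half the most. Time passes only in rows, so rows that do not move let the fingers close. It prints the time, the measured TCP pose, the force, the opening and the grip force at its end.
- bot.read_state(): the state, without advancing time (a new reading comes with each control period).
- bot.capture(name): name is "scene" or "top" or "wrist"; returns a dict with "color" (420x560x3 uint8, red, green, blue), "K" (3x3 intrinsics, pixels), "D" ([k1, k2, p1, p2, k3] as OpenCV has them; the pictures are not rectified), "view" (4x4, takes a point from world to camera coordinates); the wrist camera has in their place "mount" (4x4, takes a point from camera to tool coordinates, whose origin is the TCP and whose axes are the flange's). Camera axes: x right, y up, looking along -z (the intrinsics and any distortion apply to the point x, -y, -z); pixel columns grow to the right and rows downward; lengths in m; the calibration is good to about 2 mm. A picture is of the moment at which its call begins: read the wrist's pose just before it. There is no depth.
- bot.hand_in(): hands the job in; it is judged then, once.
The state is a dict: "time_s": time; "joint_positions": joint angles; "qvel": joint speeds; "tau": joint torques, N m; "position": TCP position; "tcp_rot": TCP orientation; "force": force on the tool from outside, world axes, zero at the start; "moment": the same for the moment, N m; "opening": opening from 0.0 (shut) to 1.0 (fully open); "grasp_force": force on a finger pad.
Only numpy, scipy, OpenCV 4.12 (cv2) and the standard library are available. Lean on these libraries where they do the work, as an engineer would, in place of code of your own. Each camera call takes 0.05 s, during which the arm holds its last target. There are 200 camera calls.

### The job

Pick up the loose green converter module by its finned block, turn it so that its notched gold contact edge faces the cradle's yellow arrow, and lay it flat on the cradle's bed. Slide it in under the steel lip until it is fully home against the sprung contacts, with the finned block up against the lip, without forcing it. The cradle has no latch, so finish while still holding the module pressed home for its firmware to be written, and leave the other things on the bench where they are.

Things in the scene. Friction and masses are not known exactly. Their poses are not given: they have to be found in the camera images.
- module: Loose converter module, about 90 g, lying fins up on the blue mat (top 3 mm above the bench): green board 76x44x3 mm, on it a block, black below, grey fins above. Origin: centre of the underside; +x to the gold contact edge, z up. Block: x -22 to +18, y -14 to +14, z 3 to 25 mm; grip it across y, fingertips 5 mm or more above the underside, to clear the board.
- contact_edge (a point): Middle of the module's contact edge, on the underside (module x = +38 mm, y = 0), axes as the module. The edge bears gold pads in two groups; between them, centred at y = +9 mm, is a notch 9 mm wide and 9 mm deep. The other end has no notch; there stand two dark capacitors and a white socket, up to 14 mm high.
- cradle: Programming cradle, fixed; aluminium base 171x84 mm. Origin: on the bench under the middle of the lip's mouth. +x: the way the module is pushed in, its own +x along it; z up. Flat bed, 18 mm above the bench, from x = -85 mm to under the lip. Black contact head from x = 19 mm, top 38 mm above the bench, with a yellow arrow that points out of the mouth; grey box, 44 mm high, at x = 50 to 84 mm.
- mouth (a point): Middle of the mouth at bed height: cradle x = 0, y = 0, z = 18 mm; axes as the cradle. The steel lip starts here; its underside is 6 mm above the bed, flared up to 9 mm at the front. Two black side guides, 47 mm apart, 6 mm above the bed, run inwards from x = -12 mm and flare open to 60 mm from x = -12 out to -28 mm.
- key (a point): Front of the steel key under the lip, 5 mm wide, at cradle x = 14, y = +9, z = 18 mm (yellow arrow above it); it takes the module's notch. A module turned backwards does not go in. Home: contact edge at cradle x = 20 mm, where the front of the module's block (module x = +18 mm) meets the front of the lip at x = 0, a hard stop.
- contact_row (a joint): Travel (m) of the sprung contact row along +x of the cradle: 0 at rest, its face at cradle x = 13 mm; 0.007 with the module home. The spring pushes back with 2 N at 0 and 0.6 N more per mm, so about 6 N at home, and pushes the module out again when it is let go.
- side_cutter: Bystander, loose: red-handled side cutter. Leave it where it is.
- wick_jar: Bystander, loose: small blue and green jar. Leave it where it is.
- paste_jar: Bystander, loose: small white jar, 48x48x50 mm. Leave it where it is.
- long_sink: Bystander, loose: loose nickel heat sink 10x40x19 mm. Leave it where it is.
- short_sink: Bystander, loose: loose nickel heat sink 18x24x20 mm. Leave it where it is.

How it is judged:
By the outcome, as a careful person would: the job done as asked, in the order asked, and still so for the second after the job is handed in, while the arm keeps its last pose, push and grip.
It also fails if it takes over 45 s, if anything falls off the work surface, if the arm or the gripper's body presses on something with over 40 N, if the wrist force passes 120 N, or if a joint passes its speed limit or range.

## Working session

There is one attempt and no reset: what is moved stays moved. The work goes in short steps, Python scripts to look and compute and a shell command to move; the robot and the scene stay as the last step left them, time stands still between calls to the robot, and variables do not carry over. Pictures are saved under pics/ and viewed, at most 10 in all, crops included, and the job is handed in when it is done.

```bash
ls; mkdir -p pics; python3 - <<'E'
from rig import bot
import cv2,numpy as np
s=bot.read_state();print(s['time_s'],s['position'],np.round(s['tcp_rot'],4).tolist(),s['opening'])
for n in("scene","top","wrist"):
    c=bot.capture(n);cv2.imwrite(f"pics/{n}0.png",c["color"][:,:,::-1])
    np.savez(f"{n}0.npz",**c)
    print(n,{k:np.round(v,4).tolist() for k,v in c.items() if k!="color"})
a=[cv2.imread(f"pics/{n}0.png") for n in("top",)]
E
```

```text
pics
rig.py
steer.py
0.0 [ 0.15931577 -0.60362118  0.22156617] [[0.967, 0.2549, -0.0002], [0.2549, -0.967, 0.0021], [0.0004, -0.0021, -1.0]] 1.0022181912704706
scene {'K': [[453.8885, 0.0, 278.1979], [0.0, 453.8885, 213.603], [0.0, 0.0, 1.0]], 'D': [-0.0288, 0.0, 0.0, 0.0, 0.0], 'view': [[0.8575, -0.514, -0.0209, -0.4777], [0.3093, 0.4827, 0.8194, -0.1311], [-0.4111, -0.7091, 0.5729, -1.3385], [0.0, 0.0, 0.0, 1.0]]}
top {'K': [[450.6197, 0.0, 279.8351], [0.0, 450.6197, 215.3545], [0.0, 0.0, 1.0]], 'D': [-0.1008, 0.0, 0.0, 0.0, 0.0], 'view': [[0.0074, -1.0, -0.0033, -0.1059], [0.9864, 0.0067, 0.1641, -0.4858], [-0.1641, -0.0045, 0.9864, -1.0781], [0.0, 0.0, 0.0, 1.0]]}
wrist {'K': [[324.8606, 0.0, 278.3479], [0.0, 324.8606, 213.5197], [0.0, 0.0, 1.0]], 'D': [0.0261, 0.0, 0.0, 0.0, 0.0], 'mount': [[0.0005, 0.9599, 0.2802, 0.0771], [1.0, -0.0004, -0.0005, -0.0002], [-0.0004, 0.2802, -0.9599, -0.162], [0.0, 0.0, 0.0, 1.0]]}
```

View pics/top0.png

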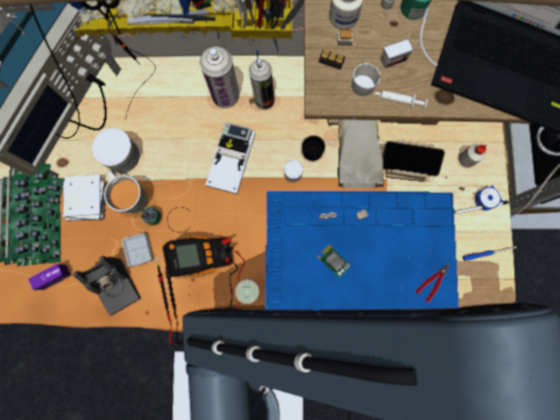

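View pics/scene0.png

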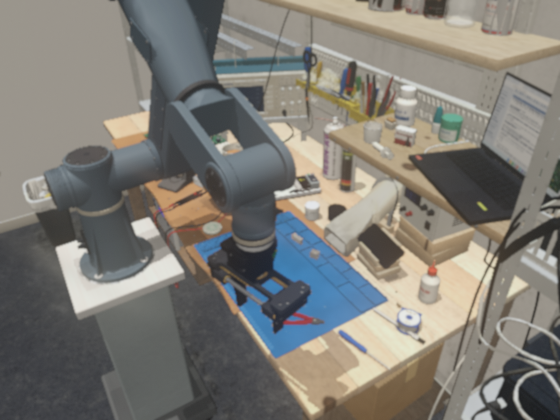

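The top view shows the module at about (334,260) on the mat and the cradle at about (230,157), with its yellow arrow near (229,143). In the scene view both are hidden or small. I'll enlarge the top view and project the points.

```bash
cat > h.py <<'E'
import numpy as np,cv2
def cam(c,s=None):
    """R (cam cv -> world), centre"""
    F=np.diag([1,-1,-1.])
    if 'view' in c: V=c['view']; R=V[:3,:3].T@F; o=-V[:3,:3].T@V[:3,3]
    else:
        M=c['mount'];T=np.array(s['tcp_rot']);R=T@M[:3,:3]@F;o=T@M[:3,3]+np.array(s['position'])
    return R,o
def rays(c,px,s=None):
    R,o=cam(c,s);p=cv2.undistortPoints(np.array(px,float).reshape(-1,1,2),c['K'],c['D'])[:,0]
    return o,np.c_[p,np.ones(len(p))]@R.T
def onz(c,px,z,s=None):
    o,d=rays(c,px,s);return o+d*((z-o[2])/d[:,2])[:,None]
def proj(c,P,s=None):
    R,o=cam(c,s);q=(np.array(P,float).reshape(-1,3)-o)@R
    return cv2.projectPoints(q,np.zeros(3),np.zeros(3),c['K'],c['D'])[0][:,0]
def tri(views):
    """views: list of (c,px,s); least squares point + residual"""
    A=0;b=0;L=[]
    for c,p,s in views:
        o,d=rays(c,[p],s);d=d[0]/np.linalg.norm(d[0]);N=np.eye(3)-np.outer(d,d);A=A+N;b=b+N@o;L.append((N,o))
    x=np.linalg.solve(A,b);return x,[np.linalg.norm(N@(x-o)) for N,o in L]
E
python3 - <<'E'
from h import *
c=dict(np.load("top0.npz"))
print(np.round(onz(c,[[334,260]],.01),3),np.round(onz(c,[[230,165],[229,143]],.025),3), np.round(onz(c,[[248,128],[207,188]],.02),3))
im=c['color'][:,:,::-1]
a=cv2.resize(im[235:285,305:365],None,fx=6.6,fy=6.6,interpolation=cv2.INTER_CUBIC)
b=cv2.resize(im[115:195,195:265],None,fx=5.6,fy=5.6,interpolation=cv2.INTER_CUBIC)
H=max(a.shape[0],b.shape[0]);o=np.zeros((H,a.shape[1]+b.shape[1],3),np.uint8);o[:a.shape[0],:a.shape[1]]=a;o[:b.shape[0],a.shape[1]:]=b
cv2.imwrite("pics/crop1.png",o);print(o.shape)
E
```

```text
[[ 0.379 -0.239  0.01 ]] [[0.619 0.027 0.025]
 [0.678 0.031 0.025]] [[ 0.722 -0.017  0.02 ]
 [ 0.56   0.085  0.02 ]]
(448, 788, 3)
```

View pics/crop1.png

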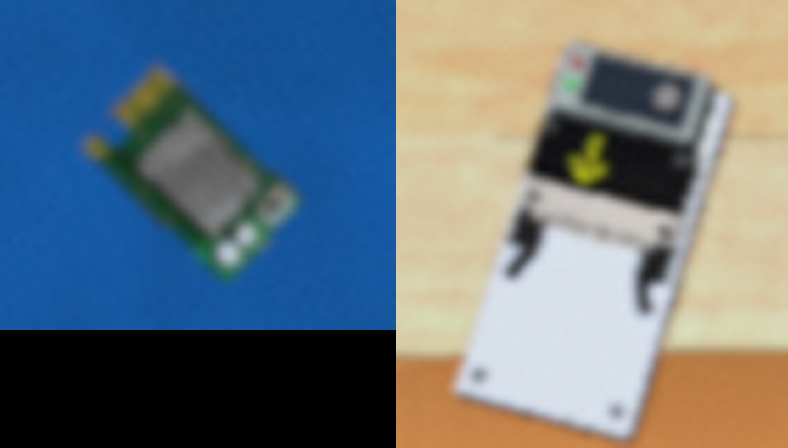

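The enlarged crop shows the gold edge and notch pointing up-left in the top image, so module yaw is about +45°. The cradle's +x points up and slightly right, so its yaw is about −14°. Next I'll move the wrist camera over the module.

```bash
r="0.337 -0.313 0.03 0 0 -30 1"; python3 steer.py '0.337 -0.313 0.03 0 0 -30 1;0.337 -0.313 0.03 0 0 -30 1;0.337 -0.313 0.03 0 0 -30 1;0.337 -0.313 0.03 0 0 -30 1;0.337 -0.313 0.03 0 0 -30 1;0.337 -0.313 0.03 0 0 -30 1;0.337 -0.313 0.03 0 0 -30 1;0.337 -0.313 0.03 0 0 -30 1;0.337 -0.313 0.03 0 0 -30 1;0.337 -0.313 0.03 0 0 -30 1;0.337 -0.313 0.03 0 0 -30 1;0.337 -0.313 0.03 0 0 -30 1;0.337 -0.313 0.03 0 0 -30 1;0.337 -0.313 0.03 0 0 -30 1'
cat > snap.py <<'E'
import sys,pickle
from rig import bot
import cv2,numpy as np
n=sys.argv[1];s=bot.read_state();c=bot.capture("wrist");pickle.dump((s,c),open(n+".pkl","wb"))
cv2.imwrite(f"pics/{n}.png",c["color"][:,:,::-1]);print(s['time_s'],s['position'],np.round(s['tcp_rot'],4).tolist(),np.round(s['joint_positions'],1),np.abs(s['qvel']).max())
E
python3 snap.py w1
```

```text
time_s: 1.55
position: [0.405, -0.2173, 0.1926]
tcp_rot: [[0.712, 0.702, 0.0], [0.702, -0.712, -0.0], [-0.0, 0.0, -1.0]]
force: [0.1, 0.5, -0.0]
opening: 1.005
grasp_force: 0.0
1.55 [ 0.40496424 -0.21729909  0.19261209] [[0.7118, 0.7024, 0.0002], [0.7024, -0.7118, -0.0004], [-0.0002, 0.0004, -1.0]] [-42.2  20.2 107.   -0.   52.7   3.2] 0.16766883660148257
```

View pics/w1.png

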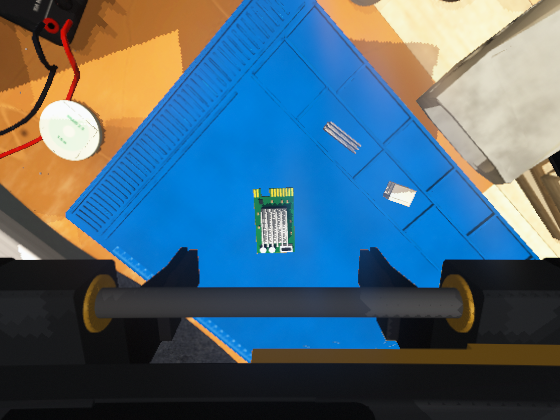

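The wrist view shows the module at (254–295, 188–253), gold edge up and notch at about (266,193), nearly aligned with the tool. I'll measure it here and take a second view from lower down and to one side.

```bash
python3 steer.py '-0.02 0.05 0.05 0 0 0 1;-0.02 0.05 0.05 0 0 0 1;-0.02 0.05 0.05 0 0 0 1;-0.02 0.05 0.05 0 0 0 1;-0.02 0.05 0.05 0 0 0 1' | head -2; python3 snap.py w2
cat > mod.py <<'E'
import pickle,sys
from h import *
def masks(c):
    h=cv2.cvtColor(c['color'],cv2.COLOR_RGB2HSV);return h
def boardrect(c,roi):
    h=masks(c);m=((h[...,0]>95)&(h[...,0]<125)&(h[...,1]>120)).astype(np.uint8)^1
    x0,y0,x1,y1=roi;z=np.zeros_like(m);z[y0:y1,x0:x1]=m[y0:y1,x0:x1]
    n,l,st,ce=cv2.connectedComponentsWithStats(z);k=1+st[1:,4].argmax()
    cn=max(cv2.findContours((l==k).astype(np.uint8),cv2.RETR_EXTERNAL,cv2.CHAIN_APPROX_NONE)[0],key=cv2.contourArea)
    return st[k],cn[:,0].astype(float)
for n,roi in(("w1",(240,170,310,258)),("w2",None)):
    s,c=pickle.load(open(n+".pkl","rb"))
    if roi is None:
        p=proj(c,[ctr],s)[0];roi=[int(v) for v in(p[0]-70,p[1]-90,p[0]+70,p[1]+75)];print(roi)
        cv2.imwrite("pics/w2c.png",cv2.resize(c['color'][roi[1]:roi[3],roi[0]:roi[2],::-1],None,fx=3.5,fy=3.5))
    st,cn=boardrect(c,roi);print(n,st)
    P=onz(c,cn,.006,s)[:,:2]   # board top plane nominal
    r=cv2.minAreaRect(P.astype(np.float32)*1000);print(r);ctr=[r[0][0]/1000,r[0][1]/1000,.006]
E
python3 mod.py
```

```text
time_s: 2.1
position: [0.4258, -0.2648, 0.1431]
2.1 [ 0.42584175 -0.26476582  0.1431088 ] [[0.7102, 0.704, -0.0002], [0.704, -0.7102, 0.0004], [0.0001, -0.0005, -1.0]] [-44.7  27.7 104.1   0.   48.2   0.6] 0.6907948699137769
w1 [ 253  187   42   67 2359]
((378.21380615234375, -237.59083557128906), (76.56356048583984, 44.006561279296875), 46.85577392578125)
[153, 128, 293, 293]
w2 [ 197  178   52   78 3281]
((378.26324462890625, -237.74176025390625), (76.40271759033203, 44.334354400634766), 46.96686935424805)
```

View pics/w2c.png

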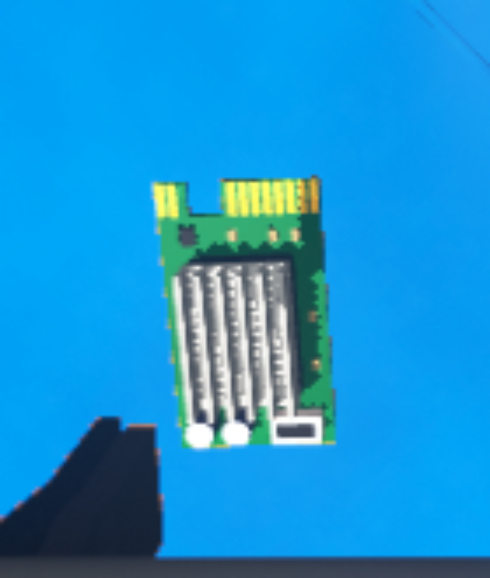

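The crop shows the notch on the left, toward the module's +y, with the gold edge ahead. The board centre agrees between both views to 0.2 mm at z = 6 mm, and the size comes out at 76.4×44.2 mm, as it must be. That puts the module at (0.3782, −0.2377) with yaw 46.9°. Now I'll go down over the block.

```bash
python3 steer.py '-0.0167 -0.0528 0.03 0 0 -2.15 1;-0.0167 -0.0528 0.03 0 0 -2.15 1;-0.0167 -0.0528 0.06 0 0 -2.15 1;-0.0167 -0.0528 0.09 0 0 -2.15 1;-0.0167 -0.0528 0.11 0 0 -2.15 1;-0.0167 -0.0528 0.125 0 0 -2.15 1;-0.0167 -0.0528 0.131 0 0 -2.15 1;-0.0167 -0.0528 0.131 0 0 -2.15 1;-0.0167 -0.0528 0.131 0 0 -2.15 1'; python3 snap.py w3
```

```text
time_s: 3.05
position: [0.3778, -0.2397, 0.0124]
tcp_rot: [[0.683, 0.731, 0.001], [0.731, -0.683, -0.001], [-0.0, 0.001, -1.0]]
force: [0.5, 0.0, 0.7]
opening: 0.998
grasp_force: 0.0
3.05 [ 0.37779068 -0.23973062  0.01235642] [[0.6827, 0.7307, 0.0009], [0.7307, -0.6827, -0.0009], [-0.0001, 0.0013, -1.0]] [-46.8  40.3 116.    0.   23.6  -3.7] 0.3204649683604037
```

View pics/w3.png

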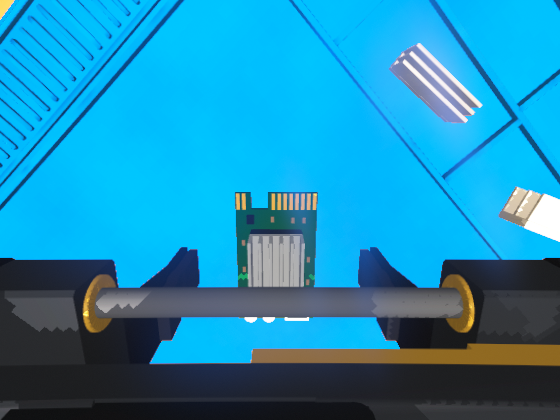

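The block (248–304, 235–290) sits squarely between the fingers. Closing on it.

```bash
python3 steer.py '0 0 0 0 0 0 0;0 0 0 0 0 0 0;0 0 0 0 0 0 0;0 0 0 0 0 0 0;0 0 0 0 0 0 0;0 0 0 0 0 0 0;0 0 0 0 0 0 0;0 0 0 0 0 0 0;0 0 0 0 0 0 0;0 0 0 0 0 0 0;0 0 -0.03 0 0 0 0;0 0 -0.06 0 0 0 0;0 0 -0.1 0 0 0 0;0 0 -0.14 0 0 0 0;0 0 -0.17 0 0 0 0;0 0 -0.17 0 0 0 0;0 0 -0.17 0 0 0 0'; python3 snap.py w4; python3 - <<'E'
from rig import bot
import numpy as np
from h import *
s=bot.read_state();p=s['position'];R=s['tcp_rot']
c=bot.capture("top");np.savez("top1.npz",**c)
E
```

```text
time_s: 4.8
position: [0.3773, -0.2395, 0.1818]
tcp_rot: [[0.683, 0.73, 0.001], [0.73, -0.683, -0.001], [-0.0, 0.001, -1.0]]
force: [0.1, 0.2, -1.6]
opening: 0.319
grasp_force: 30.0
4.8 [ 0.37730229 -0.23947666  0.18178794] [[0.683, 0.7304, 0.0007], [0.7304, -0.683, -0.0008], [-0.0001, 0.001, -1.0]] [-46.8  20.3 109.4  -0.   50.2  -3.7] 2.337905506264074
```

The module is gripped: the opening is 27.8 mm and the grip 30 N. Next I'll carry it, turned −61°, to a place in front of the mouth and look there.

```bash
python3 steer.py '0.351 -0.041 0 0 0 61 0;0.351 -0.041 0 0 0 61 0;0.351 -0.041 0 0 0 61 0;0.351 -0.041 0 0 0 61 0;0.351 -0.041 0 0 0 61 0;0.351 -0.041 0 0 0 61 0;0.351 -0.041 0 0 0 61 0;0.351 -0.041 0 0 0 61 0;0.351 -0.041 0 0 0 61 0;0.351 -0.041 0 0 0 61 0;0.351 -0.041 0 0 0 61 0;0.351 -0.041 0 0 0 61 0;0.351 -0.041 0 0 0 61 0'; python3 snap.py w5
```

```text
time_s: 6.2
position: [0.5865, 0.0435, 0.1813]
tcp_rot: [[0.97, -0.245, -0.001], [-0.245, -0.97, 0.0], [-0.001, 0.0, -1.0]]
force: [-0.5, 0.4, -0.1]
opening: 0.322
grasp_force: 30.0
6.2 [0.5864916  0.04352016 0.18133429] [[0.9695, -0.2449, -0.001], [-0.2449, -0.9695, 0.0], [-0.001, 0.0002, -1.0]] [-6.6 30.3 89.9 -0.  59.9 97.5] 0.4824929048954972
```

View pics/w5.png

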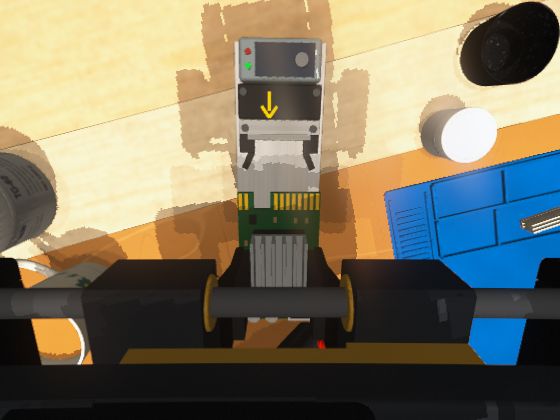

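The wrist view shows the held module at (238–320, 193–320) nearly in line with the cradle, notch on the left. The arrow is at (268,105), the lip at rows 121–138, the guides at about (250,150) and (309,150). I'll take a second view for parallax.

```bash
python3 steer.py '-0.02 0.05 0 0 0 0 0;-0.02 0.05 0 0 0 0 0;-0.02 0.05 0 0 0 0 0;-0.02 0.05 0 0 0 0 0;-0.02 0.05 0 0 0 0 0'|head -2; python3 snap.py w6; python3 - <<'E'
import pickle
from h import *
s,c=pickle.load(open("w5.pkl","rb"));s2,c2=pickle.load(open("w6.pkl","rb"))
p=proj(c2,onz(c,[[280,120]],.03,s),s2)[0].astype(int);print(p)
a=c['color'][30:215,225:335,::-1];b=c2['color'][p[1]-90:p[1]+95,p[0]-62:p[0]+62,::-1];print(p[1]-90,p[0]-62)
cv2.imwrite("pics/cr.png",np.hstack([cv2.resize(x,None,fx=3.2,fy=3.2,interpolation=cv2.INTER_CUBIC) for x in(a,b)]))
E
```

```text
time_s: 6.75
position: [0.5564, 0.0015, 0.1818]
6.75 [0.55643428 0.00149061 0.18182915] [[0.97, -0.2429, 0.0013], [-0.2429, -0.97, 0.0001], [0.0012, -0.0004, -1.0]] [-11.4  27.9  94.5   0.   57.5  92.7] 0.36712457221311856
[227  98]
8 165
```

View pics/cr.png

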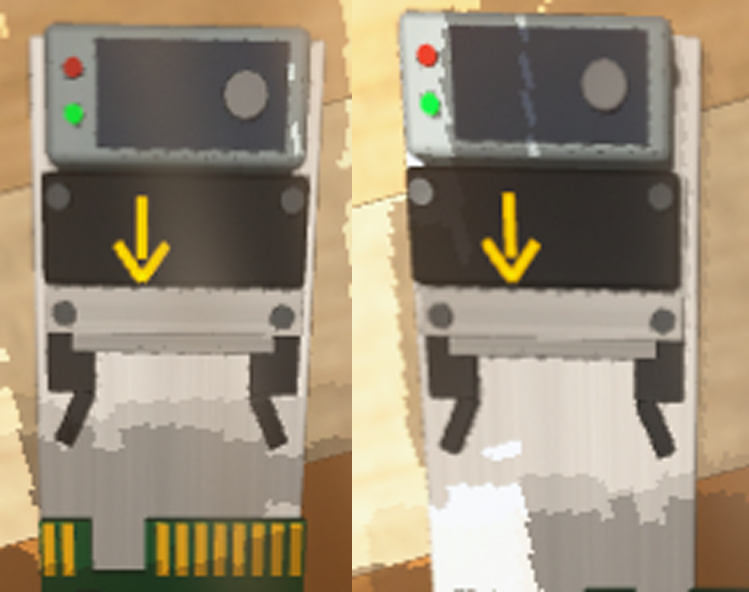

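```bash
cat > cr.py <<'E'
import pickle
from h import *
A=pickle.load(open("w5.pkl","rb"));B=pickle.load(open("w6.pkl","rb"))
fa=lambda u,v:(225+(u+.5)/3.2-.5,30+(v+.5)/3.2-.5); fb=lambda u,v:(165+(u-352+.5)/3.2-.5,8+(v+.5)/3.2-.5)
F=dict(flareL=((72,350),(448,353)),flareR=((272,352),(655,357)),guideL=((94,395),(479,398)),guideR=((249,393),(635,402)),
 tip=((142,282),(512,282)),headFL=((44,285),(412,285)),headFR=((303,285),(680,290)),boltL=((64,313),(440,315)),boltR=((282,317),(662,320)))
W={}
for k,(a,b) in F.items():
    x,r=tri([(A[1],fa(*a),A[0]),(B[1],fb(*b),B[0])]);W[k]=x;print(k,np.round(x*1000,1),np.round(np.array(r)*1000,2))
nz=dict(flareL=.027,flareR=.027,guideL=.024,guideR=.024,tip=.038,headFL=.038,headFR=.038)
G={}
for k,z in nz.items():
    a=onz(A[1],[fa(*F[k][0])],z,A[0])[0];b=onz(B[1],[fb(*F[k][1])],z,B[0])[0];print(k,np.round(a*1000,1),np.round(b*1000,1));G[k]=(a+b)/2
for p,q in(("flareL","flareR"),("guideL","guideR"),("headFL","headFR")):
    d=G[p]-G[q];print(p,"len",np.linalg.norm(d)*1000,"yaw",np.degrees(np.arctan2(-d[0],d[1])),"mid",(G[p]+G[q])*500)
E
python3 cr.py
```

```text
flareL [650.4  57.6  30.9] [0.02 0.02]
flareR [6.351e+02 5.000e-01 2.500e+01] [0.07 0.07]
guideL [636.   55.4  21.2] [0.64 0.64]
guideR [624.3   9.8  20.6] [0.2 0.2]
tip [663.7  32.8  38. ] [0.1 0.1]
headFL [669.5  59.8  37.9] [0.16 0.16]
headFR [651.3 -11.7  29.5] [0.4 0.4]
boltL [661.1  57.4  27.7] [0.07 0.07]
boltR [644.4  -4.3  28.2] [0.08 0.08]
flareL [650.2  58.1  27. ] [650.7  58.6  27. ]
flareR [635.2   0.7  27. ] [6.351e+02 3.000e-01 2.700e+01]
guideL [635.7  55.5  24. ] [636.5  54.4  24. ]
guideR [624.8   9.8  24. ] [624.2   9.6  24. ]
tip [663.7  32.8  38. ] [663.6  32.9  38. ]
headFL [669.7  59.7  38. ] [669.4  59.9  38. ]
headFR [651.9 -10.9  38. ] [650.4 -11.6  38. ]
flareL len 59.81004382433434 yaw -14.835532003695077 mid [642.7972463   29.41419501  27.        ]
guideL len 46.69710385385138 yaw -14.378848828900782 mid [630.28993181  32.34273848  24.        ]
headFL len 73.39491560753913 yaw -14.514693808960653 mid [660.34408275  24.28141796  38.        ]
```

Heights and sizes check out: head 38 mm, guides 46.7 mm apart, arrow tip at cradle (19.9, +8.8). The mouth is at (0.6422, 0.0293), yaw −14.5°. Now I'll check the module's pose in the hand and work out the approach.

```bash
cat > hand.py <<'E'
import pickle,sys
from h import *
def edge(n):
    s,c=pickle.load(open(n+".pkl","rb"));R=np.array(s['tcp_rot']);p=np.array(s['position'])
    zt=p[2]-.0064
    h=cv2.cvtColor(c['color'],cv2.COLOR_RGB2HSV)
    m=((h[...,0]>20)&(h[...,0]<90)&(h[...,1]>110)).astype(np.uint8);m[:150]=0;m[260:]=0;m[:,:200]=0;m[:,360:]=0
    k,l,st,ce=cv2.connectedComponentsWithStats(cv2.morphologyEx(m,cv2.MORPH_CLOSE,np.ones((3,3))));i=1+st[1:,4].argmax();print(n,st[i])
    ys,xs=np.where(l==i)
    Q=(onz(c,np.c_[xs,ys],zt,s)-p)@R   # tool coords
    cols=np.unique(xs);top=np.array([ys[xs==u].min() for u in cols])
    E=(onz(c,np.c_[cols,top-.5],zt,s)-p)@R
    e=E[E[:,0]>np.percentile(E[:,0],80)-.002]
    f=np.polyfit(e[:,1],e[:,0],1)
    rows=np.arange(195,240);L=[];Rr=[]
    for r in rows:
        q=xs[ys==r]
        if len(q)>5:
            L.append((q.min()-.5,r));Rr.append((q.max()+.5,r))
    yl=((onz(c,L,zt,s)-p)@R);yr=((onz(c,Rr,zt,s)-p)@R)
    print("edge tool x mm",np.median(e[:,0])*1e3,"slope deg",np.degrees(np.arctan(f[0])),"y",np.median(yl[:,1])*1e3,np.median(yr[:,1])*1e3,
      "side slopes",[np.degrees(np.arctan(np.polyfit(v[:,0],v[:,1],1)[0])) for v in(yl,yr)])
edge("w5");edge("w6")
from rig import bot
s=bot.read_state();R=np.array(s['tcp_rot']);p=np.array(s['position'])
a=np.radians(-14.5);ex=np.array([np.cos(a),np.sin(a),0]);M=np.array([.6422,.0293,0])
for cx,z in((-85,.05),(-85,.0284),(-20,.0274)):
    t=M+ex*cx/1000+[0,0,z];print(cx,z,np.round((t-p)@R,4))
print("yaw",np.degrees(np.arctan2(R[1,0],R[0,0])),p)
E
python3 hand.py
```

```text
w5 [ 237  193   84   57 2382]
edge tool x mm 39.51252171389889 slope deg -0.11144969024920218 y -22.161327423046554 22.00820795286785 side slopes [np.float64(-0.07307641745657453), np.float64(0.25179907790526024)]
w6 [ 238  193   83   56 1574]
edge tool x mm 39.496406581467156 slope deg 0.01857615282676153 y -18.519041501128566 6.41953807843418 side slopes [np.float64(44.233304611220206), np.float64(60.14027152780916)]
-85 0.05 [-0.0085 -0.0483  0.1317]
-85 0.0284 [-0.0085 -0.0483  0.1533]
-20 0.0274 [ 0.0565 -0.0478  0.1544]
yaw -14.038325159808856 [0.55631914 0.00164449 0.18170575]
```

The edge is 39.5 mm ahead of the TCP, centred and square, so home is TCP at cradle x = −19.5. I'll lower it over the bed in front of the guides.

```bash
python3 steer.py '-0.0085 -0.0483 0.04 0 0 0.46 0;-0.0085 -0.0483 0.04 0 0 0.46 0;-0.0085 -0.0483 0.08 0 0 0.46 0;-0.0085 -0.0483 0.115 0 0 0.46 0;-0.0085 -0.0483 0.13 0 0 0.46 0;-0.0085 -0.0483 0.14 0 0 0.46 0;-0.0085 -0.0483 0.147 0 0 0.46 0;-0.0085 -0.0483 0.15 0 0 0.46 0;-0.0085 -0.0483 0.151 0 0 0.46 0;-0.0085 -0.0483 0.151 0 0 0.46 0;-0.0085 -0.0483 0.151 0 0 0.46 0'; python3 snap.py w7; python3 - <<'E'
exec(open("hand.py").read().split("edge(\"w5\")")[0])
from rig import bot
s=bot.read_state();R=np.array(s['tcp_rot']);p=np.array(s['position'])
a=np.radians(-14.5);ex=np.array([np.cos(a),np.sin(a),0]);ey=np.array([-ex[1],ex[0],0]);M=np.array([.6422,.0293,0])
print("cradle TCP",(p-M)@ex*1e3,(p-M)@ey*1e3,p[2]*1e3,"yaw",np.degrees(np.arctan2(R[1,0],R[0,0])),s['force'])
E
```

```text
time_s: 7.9
position: [0.5597, 0.05, 0.0313]
tcp_rot: [[0.968, -0.251, 0.002], [-0.251, -0.968, -0.0], [0.002, -0.0, -1.0]]
force: [0.4, 1.0, -1.0]
opening: 0.317
grasp_force: 30.0
7.9 [0.55972285 0.04997367 0.03134887] [[0.968, -0.251, 0.0016], [-0.251, -0.968, -0.0002], [0.0016, -0.0002, -1.0]] [-6.3 41.8 99.1 -0.  39.  98.2] 0.15670447212477642
cradle TCP -85.10836566174491 -0.635534241786804 31.29724007580195 yaw -14.539526940386512 [ 0.22555586  0.15077295 -0.4322558 ]
```

View pics/w7.png

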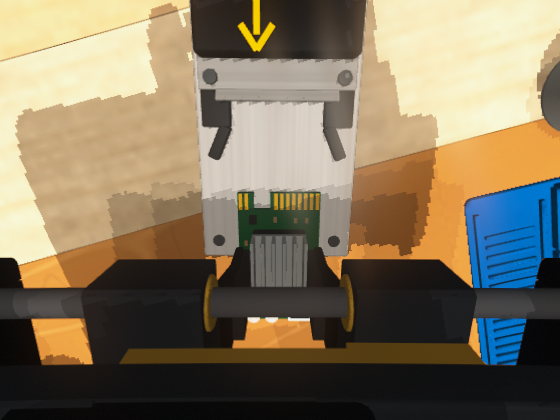

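The module is above the bed at (237–320, 192), with the guides at (231 | 322, 115) and the lip front at row 101. I'll measure the lateral offset from this close view.

```bash
python3 - <<'E'
import pickle
from h import *
s,c=pickle.load(open("w7.pkl","rb"));R=np.array(s['tcp_rot']);p=np.array(s['position'])
g=c['color'].max(2).astype(float)
for r in range(108,125,3):
    d=np.diff(cv2.GaussianBlur(g,(3,1),0)[r]);a=215+d[215:245].argmax();b=305+d[305:335].argmin()
    q=(onz(c,[[a+.5,r],[b+.5,r]],.024,s)-p)@R*1e3;print(r,a,b,np.round(q[:,:2],1).tolist(),"mid y",q[:,1].mean())
q=(onz(c,[[214.5,95],[339.5,95],[214,101],[339,101]],.027,s)-p)@R*1e3;print(np.round(q[:,:2],1))
# base edges z=.018 at rows 170,230
for r in (165,235):
    d=np.diff(g[r]);print(r,190+abs(d[190:220]).argmax(),340+abs(d[340:365]).argmax())
z=p[2]-.0064;q=(onz(c,[[237,205],[320.5,205],[280,192]],z,s)-p)@R*1e3;print("board",np.round(q[:,:2],1))
E
```

```text
108 230 323 [[82.0, -23.9], [82.0, 22.1]] mid y -0.8828289368899007
111 231 322 [[80.6, -23.5], [80.6, 21.7]] mid y -0.8839045582574752
114 231 322 [[79.1, -23.5], [79.2, 21.7]] mid y -0.8849251943995977
117 231 322 [[77.7, -23.6], [77.7, 21.8]] mid y -0.8859483658951817
120 231 322 [[76.3, -23.6], [76.3, 21.9]] mid y -0.8869740756145763
123 231 322 [[74.8, -23.7], [74.9, 21.9]] mid y -0.8880023265036083
[[ 87.8 -30.9]
 [ 87.8  29.2]
 [ 85.1 -31.3]
 [ 85.1  29.1]]
165 201 354
235 215 348
board [[ 32.6 -22.3]
 [ 32.6  22.4]
 [ 39.8   0.7]]
```

The two lateral estimates agree (−0.9 and −0.6 mm). I'll correct by 0.8 mm and lower onto the bed gently.

```bash
python3 steer.py '0 -0.0008 0.002 0 0 0 0;0 -0.0008 0.003 0 0 0 0;0 -0.0008 0.0036 0 0 0 0;0 -0.0008 0.004 0 0 0 0;0 -0.0008 0.004 0 0 0 0;0 -0.0008 0.004 0 0 0 0'
cat > st.py <<'E'
from rig import bot
import numpy as np
s=bot.read_state();R=np.array(s['tcp_rot']);p=np.array(s['position'])
a=np.radians(-14.5);ex=np.array([np.cos(a),np.sin(a),0]);ey=np.array([-ex[1],ex[0],0]);M=np.array([.6422,.0293,0])
f=np.array(s['force'])
print("cradle TCP mm",np.round([(p-M)@ex*1e3,(p-M)@ey*1e3,p[2]*1e3],2),"yaw",np.round(np.degrees(np.arctan2(R[1,0],R[0,0])),2),"F cradle",np.round([f@ex,f@ey,f[2]],2),"Mom",np.round(s['moment'],2),"grip",s['grasp_force'],s['time_s'])
E
python3 st.py
```

```text
time_s: 8.55
position: [0.5593, 0.0508, 0.0265]
tcp_rot: [[0.968, -0.251, -0.0], [-0.251, -0.968, 0.0], [-0.0, 0.0, -1.0]]
force: [-0.7, 0.4, -0.7]
opening: 0.319
grasp_force: 30.0
cradle TCP mm [-85.63   0.1   26.51] yaw -14.54 F cradle [-0.76  0.17 -0.72] Mom [ 0.03 -0.02  0.02] grip 29.999620020389557 8.55
```

```bash
python3 steer.py '0 0 0.0004 0 0 0 0;0 0 0.0004 0 0 0 0;0 0 0.0004 0 0 0 0'|grep -E "pos|force:"; python3 st.py;  python3 steer.py '0 0 0.0004 0 0 0 0;0 0 0.0004 0 0 0 0;0 0 0.0004 0 0 0 0'|grep -E "pos|force:"; python3 st.py
```

```text
position: [0.5594, 0.0508, 0.0264]
force: [-1.5, 0.5, 3.9]
grasp_force: 30.0
cradle TCP mm [-85.57   0.1   26.42] yaw -14.54 F cradle [-1.58  0.07  3.93] Mom [ 0.1   0.14 -0.02] grip 30.000440776348114 8.85
position: [0.5594, 0.0508, 0.0264]
force: [-1.0, -0.2, 6.6]
grasp_force: 30.0
cradle TCP mm [-85.58   0.11  26.4 ] yaw -14.54 F cradle [-0.96 -0.41  6.61] Mom [ 0.1   0.25 -0.01] grip 30.00103622674942 9.15
```

It touches the bed at TCP z = 26.4. I'll ease the press and slide in to just short of the contacts.

```bash
python3 steer.py '0 0 -0.0006 0 0 0 0;0.005 0 -0.0006 0 0 0 0;0.01 0 -0.0006 0 0 0 0;0.015 0 -0.0006 0 0 0 0;0.02 0 -0.0006 0 0 0 0;0.024 0 -0.0006 0 0 0 0;0.028 0 -0.0006 0 0 0 0;0.032 0 -0.0006 0 0 0 0;0.036 0 -0.0006 0 0 0 0;0.036 0 -0.0006 0 0 0 0'>/dev/null; python3 st.py;  python3 steer.py '0.003 0 0 0 0 0 0;0.006 0 0 0 0 0 0;0.009 0 0 0 0 0 0;0.012 0 0 0 0 0 0;0.014 0 0 0 0 0 0;0.016 0 0 0 0 0 0;0.018 0 0 0 0 0 0;0.02 0 0 0 0 0 0;0.02 0 0 0 0 0 0'>/dev/null; python3 st.py
```

```text
cradle TCP mm [-49.19   0.08  26.44] yaw -14.55 F cradle [-1.72  0.06  3.9 ] Mom [ 0.11  0.25 -0.01] grip 30.000611543655396 10.15
cradle TCP mm [-30.21   0.06  26.42] yaw -14.54 F cradle [-3.25 -0.94  5.83] Mom [0.2  0.49 0.03] grip 30.00119984149933 11.05
```

```bash
python3 steer.py '0.001 0 -0.0004 0 0 0 0;0.002 0 -0.0004 0 0 0 0;0.003 0 -0.0004 0 0 0 0;0.004 0 -0.0004 0 0 0 0;0.005 0 -0.0004 0 0 0 0;0.005 0 -0.0004 0 0 0 0'>/dev/null; python3 st.py;  python3 steer.py '0.001 0 0 0 0 0 0;0.002 0 0 0 0 0 0;0.003 0 0 0 0 0 0;0.003 0 0 0 0 0 0'>/dev/null; python3 st.py
```

```text
cradle TCP mm [-25.37   0.08  26.49] yaw -14.55 F cradle [-3.5   0.55  0.84] Mom [0.25 0.55 0.03] grip 30.000479221343994 11.65
cradle TCP mm [-22.6    0.06  26.48] yaw -14.54 F cradle [-4.51  0.83  2.66] Mom [ 0.3   0.84 -0.06] grip 30.001045167446136 12.05
```

The contact force follows the spring (4.5 N where 4.3 N is expected), so the key is in the notch. I'll make the last 3 mm in small steps.

```bash
python3 steer.py '0.001 0 0 0 0 0 0;0.002 0 0 0 0 0 0;0.0025 0 0 0 0 0 0;0.0025 0 0 0 0 0 0'>/dev/null; python3 st.py;  python3 steer.py '0.0005 0 0 0 0 0 0;0.0005 0 0 0 0 0 0;0.0005 0 0 0 0 0 0'>/dev/null; python3 st.py; python3 steer.py '0.0005 0 0 0 0 0 0;0.0005 0 0 0 0 0 0;0.0005 0 0 0 0 0 0'>/dev/null; python3 st.py
```

```text
cradle TCP mm [-21.31   0.05  26.5 ] yaw -14.54 F cradle [-5.85 -0.13  4.25] Mom [ 0.44  1.18 -0.1 ] grip 30.001681745052338 12.45
cradle TCP mm [-21.05   0.05  26.53] yaw -14.54 F cradle [-7.56  1.14  4.75] Mom [ 0.5   1.22 -0.04] grip 30.001772940158844 12.75
cradle TCP mm [-20.77   0.05  26.54] yaw -14.54 F cradle [-8.38  0.93  5.5 ] Mom [0.51 1.3  0.01] grip 30.001944601535797 13.05
```

```bash
python3 steer.py '0 0 -0.0004 0 0 0 0;0.0005 0 -0.0004 0 0 0 0;0.0005 0 -0.0004 0 0 0 0'>/dev/null; python3 st.py;  python3 steer.py '0.0005 0 0 0 0 0 0;0.0005 0 0 0 0 0 0;0.0005 0 0 0 0 0 0'>/dev/null; python3 st.py; python3 snap.py w8; python3 - <<'E'
import cv2
a=cv2.imread("pics/w8.png")[60:260,190:370];cv2.imwrite("pics/w8c.png",cv2.resize(a,None,fx=3,fy=3,interpolation=cv2.INTER_CUBIC))
E
```

```text
cradle TCP mm [-20.07   0.08  26.59] yaw -14.54 F cradle [-7.72  1.01  2.72] Mom [ 0.5   1.12 -0.01] grip 30.001543164253235 13.35
cradle TCP mm [-19.82   0.08  26.61] yaw -14.55 F cradle [-7.44  0.96  3.08] Mom [ 0.51  1.18 -0.04] grip 30.001733601093292 13.65
13.65 [0.62302613 0.03433808 0.02660649] [[0.9679, -0.2512, -0.0058], [-0.2512, -0.9679, 0.0012], [-0.0059, 0.0003, -1.0]] [-7.1 45.2 89.4  0.  45.7 97.4] 0.12065767982346666
```

View pics/w8c.png

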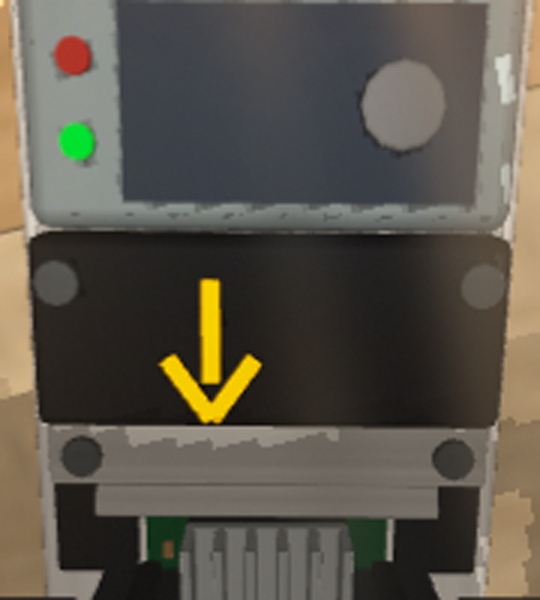

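The crop shows the module under the lip, centred between the guides, with the fins' front at v≈522 just short of the lip edge at v≈515. There's no hard-stop rise in force yet, so I'll continue.

```bash
for i in 1; do python3 steer.py '0.0005 0 0 0 0 0 0;0.0005 0 0 0 0 0 0;0.0005 0 0 0 0 0 0'>/dev/null; python3 st.py;  python3 steer.py '0.0005 0 0 0 0 0 0;0.0005 0 0 0 0 0 0;0.0005 0 0 0 0 0 0'>/dev/null; python3 st.py;  python3 steer.py '0.0005 0 0 0 0 0 0;0.0005 0 0 0 0 0 0;0.0005 0 0 0 0 0 0'>/dev/null; python3 st.py; done
```

```text
cradle TCP mm [-19.79   0.06  26.61] yaw -14.54 F cradle [-7.9   0.51  3.66] Mom [ 0.5   1.26 -0.07] grip 30.001839101314545 14.0
cradle TCP mm [-19.71   0.06  26.65] yaw -14.54 F cradle [-8.11  0.42  4.29] Mom [ 0.58  1.44 -0.06] grip 30.00209927558899 14.3
cradle TCP mm [-19.71   0.04  26.61] yaw -14.54 F cradle [-8.55  0.35  5.4 ] Mom [ 0.56  1.52 -0.05] grip 30.002301335334778 14.6
```

```bash
python3 snap.py w9; python3 - <<'E'
import pickle
from h import *
for n in("w5","w7","w8","w9"):
    s,c=pickle.load(open(n+".pkl","rb"));R=np.array(s['tcp_rot']);p=np.array(s['position'])
    g=c['color'].max(2).astype(float);a=g[222:245,256:300].mean(1);side=g[222:245,240:247].mean(1);side2=g[222:245,306:314].mean(1)
    print(n,np.round(a).astype(int),np.round(side2).astype(int) if n>"w7" else "")
    v=222+np.diff(a)[5:].argmax()+5.5
    print(" fin front row",v,"tool x",((onz(c,[[278,v]],p[2]-.0085+.025,s)-p)@R*1e3).round(2))
    # expected row of lip front edge if at tool x=19.7
    for z in(.024,.027): print(" lip z",z,[(r,((onz(c,[[278,r]],z,s)-p)@R*1e3)[0,0].round(1)) for r in(230,231,232,233)])
E
```

```text
14.6 [0.62312762 0.03427875 0.02661092] [[0.9679, -0.2511, -0.0086], [-0.2511, -0.968, 0.0016], [-0.0087, 0.0006, -1.0]] [-7.1 45.3 89.3  0.  46.  97.4] 0.07661428686188404
w5 [ 60  55  54  54  54  54  54  38  32  31  31  31  60  74  97  99  98  98
  97  96  96  95 103] 
 fin front row 233.5 tool x [[ 24.7   -0.36 -16.52]]
 lip z 0.024 [(230, np.float64(-34.0)), (231, np.float64(-35.1)), (232, np.float64(-36.2)), (233, np.float64(-37.3))]
 lip z 0.027 [(230, np.float64(-32.9)), (231, np.float64(-34.0)), (232, np.float64(-35.1)), (233, np.float64(-36.2))]
w7 [ 63  59  58  58  58  57  57  42  34  33  33  33  61  77  98  99  98  98
  97  96  96  96 103] 
 fin front row 233.5 tool x [[ 24.68  -0.36 -16.46]]
 lip z 0.024 [(230, np.float64(18.2)), (231, np.float64(17.6)), (232, np.float64(17.0)), (233, np.float64(16.4))]
 lip z 0.027 [(230, np.float64(19.2)), (231, np.float64(18.6)), (232, np.float64(18.0)), (233, np.float64(17.5))]
w8 [116 116 115 112 111 112 114 116 115 112  51  27  60  74  95  97  97  96
  96  96  95  94 102] [110 112 113 111 109 110 112 113 113 111  77  56  55  55  56  56  56  56
  57  58  58  58  67]
 fin front row 233.5 tool x [[ 24.75  -0.36 -16.65]]
 lip z 0.024 [(230, np.float64(19.9)), (231, np.float64(19.3)), (232, np.float64(18.7)), (233, np.float64(18.1))]
 lip z 0.027 [(230, np.float64(20.9)), (231, np.float64(20.3)), (232, np.float64(19.8)), (233, np.float64(19.2))]
w9 [112 115 115 113 111 112 114 116 115 114  75  28  57  74  95  98  98  97
  96  96  95  94 103] [ 99 113 113 111 109 110 111 113 113 113  99  57  56  55  56  56  56  57
  58  59  58  59  67]
 fin front row 233.5 tool x [[ 24.77  -0.36 -16.72]]
 lip z 0.024 [(230, np.float64(19.9)), (231, np.float64(19.3)), (232, np.float64(18.7)), (233, np.float64(18.2))]
 lip z 0.027 [(230, np.float64(20.9)), (231, np.float64(20.4)), (232, np.float64(19.8)), (233, np.float64(19.2))]
```

The block has not slipped. Its front (tool x 19.5) coincides with the lip front (19.6), and motion has stopped under 1.5 mm of extra command, so it's at the hard stop. The tool has tilted 0.5° nose-down under load. I'll trim that out and check the push.

```bash
python3 steer.py '0 0 0 0 0.3 0 0;0.0005 0 -0.0002 0 0.4 0 0;0.0005 0 -0.0002 0 0.4 0 0;0.0005 0 -0.0002 0 0.4 0 0'|grep -A1 rot; python3 st.py;  python3 steer.py '0.0005 0 0 0 0 0 0;0.001 0 0 0 0 0 0;0.001 0 0 0 0 0 0;0.001 0 0 0 0 0 0'|grep rot; python3 st.py
```

```text
tcp_rot: [[0.968, -0.251, -0.003], [-0.251, -0.968, 0.0], [-0.003, 0.001, -1.0]]
force: [-9.5, 2.7, 4.1]
cradle TCP mm [-19.62   0.05  26.49] yaw -14.54 F cradle [-9.86  0.26  4.15] Mom [ 0.59  1.54 -0.05] grip 30.00184714794159 15.05
tcp_rot: [[0.968, -0.251, -0.005], [-0.251, -0.968, 0.0], [-0.005, 0.001, -1.0]]
cradle TCP mm [-19.6    0.04  26.49] yaw -14.54 F cradle [-10.63   0.47   6.86] Mom [ 0.7   1.77 -0.03] grip 30.002245903015137 15.45
```

It's blocked hard at −19.6 with 10.6 N of push, against about 6 N from the spring, so it's home and pressed. I'll hold briefly, confirm and hand in.

```bash
python3 steer.py '0 0 -0.0003 0 0.2 0 0;0 0 -0.0003 0 0.2 0 0;0 0 -0.0003 0 0.2 0 0;0 0 -0.0003 0 0.2 0 0;0 0 -0.0003 0 0.2 0 0'|grep rot; python3 st.py; python3 -c "
from rig import bot
print(bot.hand_in())"
```

```text
tcp_rot: [[0.968, -0.251, -0.001], [-0.251, -0.968, -0.0], [-0.001, 0.001, -1.0]]
cradle TCP mm [-19.58   0.05  26.46] yaw -14.54 F cradle [-10.98   1.12   4.51] Mom [ 0.69  1.8  -0.08] grip 30.00160038471222 15.95
the job is handed in; nothing more can be done
None
```

The module is seated home under the lip, its block against the lip front and the gripper still pressing it in with about 11 N against the roughly 6 N spring; I kept clear of the other things on the bench and handed the job in at 16 s.

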